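# Vacuum hold test of a gas-tight syringe

## Robot

A 6-joint arm with a two-finger parallel gripper is mounted at the origin on a cart in front of the work surface, level with it; the furniture and walls round the work are solid. World frame = base frame: x ahead of the robot, y to its left, z up, the work surface at z = 0. Lengths are in m, angles in rad, forces in N, time in s.
With the tool pointing down it reaches from about 0.35 to 0.975 m from the base axis. Payload 17.4 kg.
Tool frame: the origin (TCP) lies at the very end of the fingers, on their centre line; the grasp point (between the pads) lies 19 mm behind it; z points along the fingers, y is the direction in which the jaws open and shut (so a half turn about z gives the same grasp; the last joint's range is limited). The gripper opens to 85 mm and grips with 20 to 120 N. Pads are 22 mm wide; open, the fingers measure 114 mm over their backs; the gripper's body (76 mm by 85 mm) begins 54 mm behind the grasp point. The pads swing forward as they close: fully open they stand 13 mm farther back than shut.
Start: joints at [-1.33, 0.116, 1.442, -0, 1.584, -0.038], TCP at [0.186, -0.649, 0.199] pointing down, gripper open.
Joint ranges: [-2.83, 2.83], [-0.83, 2.19], [0.07, 2.5], [-1.14, 4.28], [0.01, 3], [-2.97, 2.97]. Speed limits (rad/s): [1.89, 1.89, 2.22, 3.14, 3.14, 3.14].

## Interface

Orientations are given as a unit quaternion [w, x, y, z].
In Python, from cell import r gives the robot as it stands.
- The arm moves only by the tool carry_out, never from a script. Its argument "plan" is a list of rows, each a list of 7 numbers: the closure, from -1 (fully open) to 1 (shut), so that 0 is half open, then the shift along the tool's x, y, z in mm, then the turn, a rotation vector about the tool's x, y, z in degrees. A call has 1 to 12 rows; each row shifts and turns the pose as measured when the row begins, along the tool's axes as they then stand; what a row does not reach is not made up. A row lasts 1/8 s, in which the tool goes at most 62.5 mm and 10.7 degrees, less where a joint would pass 70% of its speed; a pose out of reach is approached as far as the arm can. A call with a gripper value outside its range is refused whole. The fingers move at their own pace and stop on an object; "grip_force" is the grip in N (left out, the last holds). Time passes only in rows, so rows that do not move let the fingers close. It gives the time, the measured TCP pose, the force and the opening at its end, in the units of the state.
- r.observe(): the state, without advancing time (a new reading comes with each control period).
- r.read_camera(name): name is "side" or "top" or "wrist"; returns a dict with "frame" (384x512x3 uint8, red, green, blue), "mtx" (3x3 intrinsics, pixels), "rvec" (rotation vector, rad) and "tvec" (3), from world to camera coordinates, as OpenCV has them. Camera axes: x right, y down, z forward; pixel columns grow to the right and rows downward; lengths in m; the calibration is good to about 2 mm. A picture is of the moment at which its call begins. There is no depth.
- r.hand_in(): hands the job in, once; it reports no verdict.
Trained networks look in a picture, given as the dict that the camera call returned (one of the last four; its "shot" number tells which), for a name from the list of things; names that differ only in an ending like _2 or _b are one class to them, and where a whole thing is asked for, a point or a joint stands for the part that bears it (a point fixed in the world has none). Each returns a list of dicts, best first, with "confidence" (0 to 1); they miss things now and then, are a little off and sometimes report something else, mostly with a low value. They report only what shows in the picture. A call takes as long as a camera call. They do not tell look-alikes from the thing itself.
- r.find_in(target, picture): "position" ([column, row] in pixels, amid what is visible of it).
- r.masks_of(target, picture): "region" (384x512 bool, what is visible of it) and "position" ([column, row] in pixels, amid what is visible of it).
The state is a dict: "clock": time; "qpos": joint angles; "joint_vel": joint speeds; "joint_torque": joint torques, N m; "position": TCP position; "orientation": TCP orientation; "force": force on the tool from outside, world axes, zero at the start; "ft_torque": the same for the moment, N m; "opening": finger opening in m.
Only numpy, scipy, OpenCV 4.12 (cv2) and the standard library are available. Lean on these libraries where they do the work, as an engineer would, in place of code of your own. Each camera call takes 0.05 s, during which the arm holds its last target.

## Task

Leak-test the upright glass syringe on the small metal test block: first shut the vent by swinging its red lever a quarter turn, until it stands fully across the valve. Then take the plunger by its black knob and draw it straight up, without forcing it sideways in its guide, until the top edge of the black piston in the glass is level with the blue marker ring (not well past it). Hold it there against the vacuum for a few seconds and finish while still holding the knob, leaving the timer, the vial and the petri dish by the block undisturbed.

Things in the scene. Friction and masses are not known exactly. Their poses are not given: they have to be found in the camera images.
- test_block: aluminium manifold block, fixed to the worktop, 60 (x) x 180 (y) x 53 mm high, turned up to 0.4 rad on the bench. Origin on the worktop under the test block; x away from the robot, y along the block. It carries, along its y axis: the red-levered brass vent valve at its -y end (pivot at y = -85 mm), the upright syringe at y = +35 mm and a small tilted vacuum dial at y = +92 mm (top about 107 mm above the worktop) whose needle follows the draw.
- valve_pivot (a point): point on the vertical pivot axis of the vent lever, at the lever's mid height (70.5 mm above the worktop). Axes as the block's.
- valve_handle (a point): grip point of the red vent lever, 47 mm from its pivot, at mid height (70.5 mm above the worktop); turns with the lever. The red grip is 10 mm thick across, 13 mm high and reaches from 17 to 67 mm from the pivot; its -y axis points outward along the lever. The brass valve body below it ends 44 mm above the worktop, the block 53 mm.
- vent_valve (a joint): angle of the vent lever in rad: 0 = in line with the valve body (pointing along the block's -y, vent open), 1.571 at its stop = across it (pointing along the block's -x, towards the robot, vent shut). Grows clockwise seen from above. Starts between 0 and 0.35. Friction about 0.05 N m; it stays where it is left.
- barrel: upright glass syringe barrel fixed on the block, 25 mm outside diameter, with a metal foot below and a knurled metal guide bush (31 mm diameter, bore 12.8 mm, 17 mm long, top 168 mm above the worktop) on top, above a finger flange of 38 mm diameter. Origin on the barrel's axis at its foot, 63 mm above the worktop; z up.
- plunger: syringe plunger: black piston (12 mm high) in the glass, 11 mm steel stem that slides in the guide bush with about 0.9 mm play all round, black knob on top. Origin at the piston's underside, z along the stem. It weighs about 70 g and is loose except for the bush and the rubber seal under the piston.
- knob_center (a point): middle of the plunger's black knob (28 mm diameter, 24 mm high; the straight, knurled part is 18 mm high), on the stem's axis; at the start 209 mm above the worktop. The knob's underside is 11.5 mm below this point and at the start 30 mm of bare stem is free between knob and bush.
- piston_edge (a point): centre of the piston's top edge inside the glass, on the stem's axis (115.5 mm below knob_center). This has to come level with marker_ring.
- marker_ring (a point): centre of the blue clip-on marker ring (32 mm diameter, 4 mm high, small tab to the block's -x) round the glass barrel; at the start 21 to 37 mm above piston_edge.
- seal (a joint): how far the plunger is drawn, in m: 0 at the start (fully down), at most 0.05. The air shut in under the piston pulls it back with about 230 N per m drawn, besides about 1 N of friction and its weight, so it goes down again if let go.
- bench_timer: white bench timer with three keys, 62 x 66 x 19 mm, loose, lying to the left of the block; origin under its middle.
- vial_blue: small glass vial with blue cap, 21 mm diameter, 52 mm high, loose, standing to the right of the block; origin under its middle.
- petri_dish: small clear petri dish with lid, 63 mm diameter, 15 mm high, loose, to the right of the block; origin under its middle.
There are look-alikes about, which are no part of the job. There is more than one size of the plunger; the job needs the smaller.

How it is judged:
On the way, in this order (a step that is already met when the one before it is completed fails the run):
1. the vent lever is shut: turned to within about 8 degrees of its stop (value of joint vent_valve above 1.42 rad), for 0.2 s.
2. with the vent shut, the plunger is drawn until the piston's top edge is level with the marker ring (within 4 mm) and kept there for 2 s in the fingers (z of piston_edge in the frame of marker_ring between -0.004 and 0.004 m and value of joint vent_valve above 1.42 rad and contact force between the fingers and plunger above 4 N), for 2 s.
At the end, for the whole second after the job is handed in: The vent lever is shut (over 1.42 of 1.57 rad) and the fingers still grip the plunger, which is still and upright (within 0.05 rad), the top edge of its piston within 4 mm of the middle of the marker ring (all of step 2 and linear speed of plunger below 0.01 m/s and angle between plunger's own z axis and vertical below 0.05 rad); the arm keeps its last pose, push and grip.
It fails at once if the plunger is drawn more than 6 mm while the vent is not shut (value of joint seal above 0.006 m and value of joint vent_valve below 1.35 rad).
It fails at once if the piston is drawn more than 9 mm past the marker ring (z of piston_edge in the frame of marker_ring above 0.009 m).
It fails at once if while it is being drawn, the plunger is forced sideways in the barrel's guide (over 40 N) (value of joint seal above 0.004 m and contact force between plunger and barrel above 40 N).
It fails at once if the timer, the vial or the petri dish is moved more than 20 mm (distance of any of bench_timer, vial_blue, petri_dish from where it was at the start of the episode above 0.02 m).
It also fails if it takes over 58 s, if anything falls off the work surface, if the arm or the gripper's body presses on something with over 40 N, if the wrist force passes 120 N, or if a joint passes its speed limit or range.

## Working session

There is one attempt and no reset: what is moved stays moved. The work goes in short steps, Python scripts to look and compute and a tool call to move; the robot and the scene stay as the last step left them, time stands still between calls to the robot, and variables do not carry over. Pictures are saved under pics/ and viewed, and the job is handed in when it is done.

Besides the shell and the picture viewer there is one more tool, called after ">>>" by a JSON object that holds its "api" and its "payload". carry_out: Moves the arm, as the interface text tells. Its arguments: {"type":"object","properties":{"plan":{"type":"array","items":{"type":"array","items":{"type":"number"}}},"grip_force":{"type":"number"}},"required":["plan"]}

```bash
ls; mkdir -p pics; python3 - <<'E'
from cell import r
import cv2
print(r.observe())
for n in ["side","top","wrist"]:
    p=r.read_camera(n); cv2.imwrite(f"pics/{n}0.png",p["frame"][:,:,::-1]); print(n,p["mtx"].tolist(),p["rvec"],p["tvec"],p["shot"])
E
```

```text
pics
{'clock': 0.0, 'qpos': array([-1.32980468e+00,  1.16484276e-01,  1.44228935e+00, -4.76558917e-06,
        1.58398389e+00, -3.78289268e-02]), 'joint_vel': array([-1.32920972e-03,  7.61399100e-05,  1.56733692e-04, -3.21449796e-04,
        4.74648262e-04, -4.76610656e-04]), 'joint_torque': array([-1.04963583e-03, -7.31991005e+01, -6.32485342e+01, -4.19374828e-05,
        6.46455024e-03,  1.06124212e-04]), 'position': array([ 0.1856904 , -0.64871403,  0.19804839]), 'orientation': array([-5.79188029e-04,  9.90297950e-01,  1.38959095e-01, -6.14328656e-05]), 'force': array([ 0.32453637, -0.59870317,  0.521496  ]), 'ft_torque': array([-0.01249016,  0.04181774,  0.0042556 ]), 'opening': 0.08557184401455788}
side [[461.027779377563, 0.0, 248.0338288343422], [0.0, 461.027779377563, 199.18591811799297], [0.0, 0.0, 1.0]] [ 0.7733647  -2.43561147  1.2977525 ] [0.43912475 0.28880136 0.99980456] 1
top [[364.53303441244026, 0.0, 253.52543491303422], [0.0, 364.53303441244026, 196.06502154441603], [0.0, 0.0, 1.0]] [ 2.20968287 -2.14473888  0.14223728] [-0.02620805  0.53282891  1.15125756] 2
wrist [[294.21583492199187, 0.0, 249.66598250430263], [0.0, 294.21583492199187, 192.78496385627056], [0.0, 0.0, 1.0]] [-2.2985907   1.73107945  0.27572136] [-0.6756751  -0.04151035  0.37993485] 3
```

View pics/side0.png

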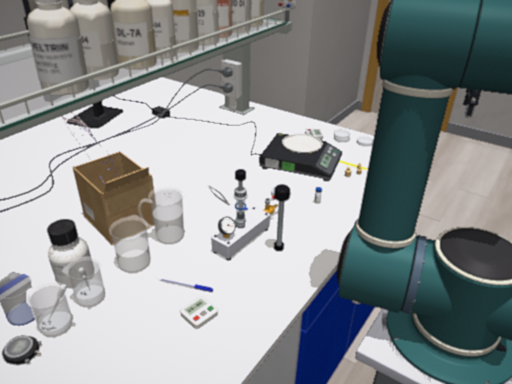

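View pics/top0.png

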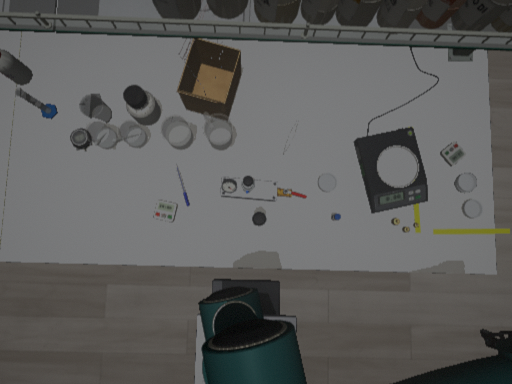

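```bash
cat > h.py <<'E'
import numpy as np, cv2
from cell import r
def proj(p,X):
    return cv2.projectPoints(np.float64(X).reshape(-1,3),p["rvec"],p["tvec"],p["mtx"],None)[0].reshape(-1,2)
def ray(p,uv):
    R=cv2.Rodrigues(p["rvec"])[0]; c=-R.T@p["tvec"]
    d=R.T@np.linalg.inv(p["mtx"])@np.array([uv[0],uv[1],1.]); return c,d
def atz(p,uv,z):
    c,d=ray(p,uv); return c+d*(z-c[2])/d[2]
def tri(p,uv,q,uw):
    A=[];b=[]
    A=np.zeros((3,3));b=np.zeros(3)
    for cam,u in((p,uv),(q,uw)):
        c,d=ray(cam,u); d=d/np.linalg.norm(d); M=np.eye(3)-np.outer(d,d); A+=M;b+=M@c
    X=np.linalg.solve(A,b); return X,proj(p,X)[0]-uv,proj(q,X)[0]-uw
def crop(p,name,x0,y0,x1,y1,s):
    im=p["frame"][y0:y1,x0:x1,::-1]; cv2.imwrite("pics/"+name,cv2.resize(im,None,fx=s,fy=s,interpolation=cv2.INTER_CUBIC))
E
python3 - <<'E'
from h import *
s=r.read_camera("side"); t=r.read_camera("top")
crop(s,"s1.png",190,150,340,270,5); crop(t,"t1.png",200,160,360,240,5)
for n in ["test_block","valve_pivot","valve_handle","barrel","plunger","knob_center","piston_edge","marker_ring","bench_timer","vial_blue","petri_dish"]:
    for p,k in((s,"side"),(t,"top")):
        print(n,k,[(np.round(d["position"],1).tolist(),round(d["confidence"],2)) for d in r.find_in(n,p)][:4])
E
```

```text
test_block side [([238.7, 227.1], 0.86)]
test_block top [([256.1, 192.8], 0.89), ([293.5, 193.6], 0.43)]
valve_pivot side []
valve_pivot top [([255.6, 190.0], 0.67)]
valve_handle side []
valve_handle top []
barrel side [([243.1, 205.5], 0.62), ([239.4, 178.4], 0.34)]
barrel top []
plunger side [([240.2, 175.6], 0.68), ([283.0, 210.4], 0.59)]
plunger top [([261.1, 220.0], 0.66)]
knob_center side [([282.4, 212.0], 0.83), ([240.3, 175.7], 0.75)]
knob_center top [([255.8, 221.3], 0.48), ([249.6, 179.8], 0.44)]
piston_edge side [([284.1, 211.6], 0.76), ([241.6, 177.0], 0.61)]
piston_edge top [([257.5, 217.5], 0.53)]
marker_ring side []
marker_ring top []
bench_timer side [([201.2, 309.9], 0.65), ([238.1, 226.0], 0.27)]
bench_timer top [([164.4, 206.8], 0.71)]
vial_blue side []
vial_blue top [([338.6, 216.2], 0.47)]
petri_dish side []
petri_dish top [([327.1, 182.4], 0.51)]
```

```bash
python3 -c "
import os;print(os.listdir('pics'))"
```

```text
['side0.png', 'wrist0.png', 's1.png', 'top0.png', 't1.png']
```

View pics/s1.png

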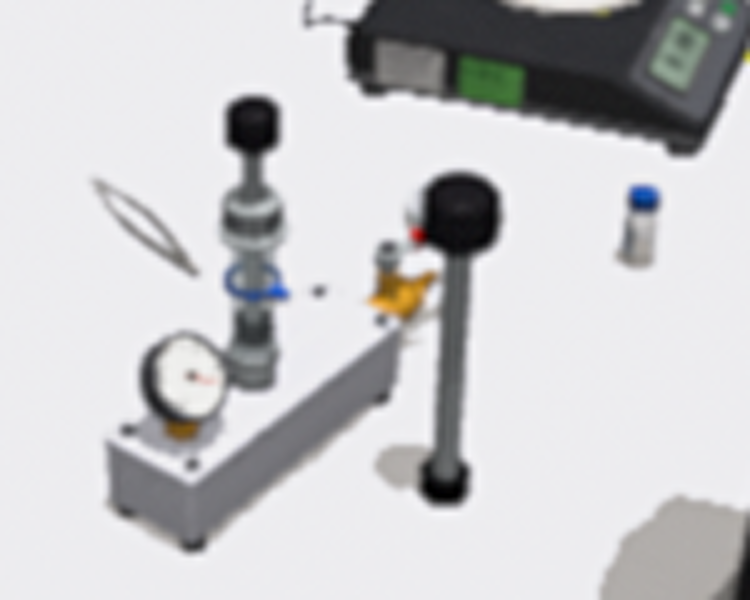

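View pics/t1.png

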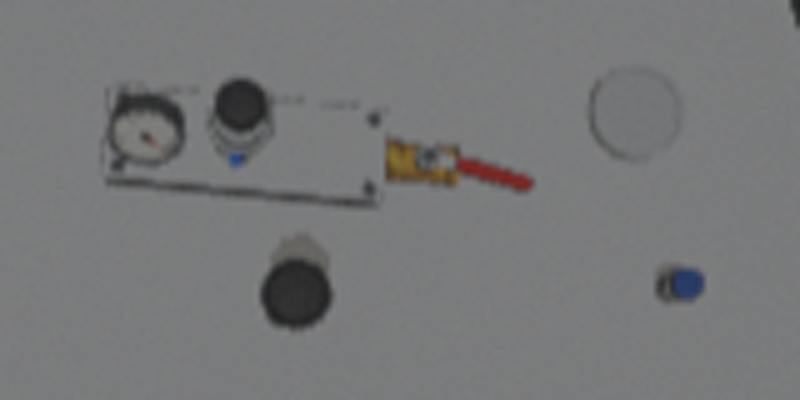

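```bash
python3 - <<'E'
from h import *
s=r.read_camera("side"); t=r.read_camera("top")
f=lambda x,y:np.array([200+(x+.5)/5-.5,160+(y+.5)/5-.5])
g=lambda x,y:np.array([190+(x+.5)/5-.5,150+(y+.5)/5-.5])
kt=f(241,104); print("knob top z.221",atz(t,kt,.221),"tri",tri(t,kt,s,g(252,123)))
pv=atz(t,f(430,157),.077); print("pivot",pv)
for n,u in dict(grip0=(462,163),tip=(530,184)).items(): print(n,atz(t,f(*u),.075))
print("edge",atz(t,f(105,181),.053),atz(t,f(375,205),.053), "bigknob")
print(tri(t,f(297,294),s,g(461,213)), "base",atz(s,g(445,485),.0))
print("vial",atz(t,f(687,284),.052),"dish",atz(t,f(635,113),.015),"dial",atz(t,f(147,128),.09),"timer",atz(t,(165,210),.019))
print("side: tip red", g(418,235), "knob",atz(s,g(252,123),.211))
E
```

```text
knob top z.221 [0.554983   0.01071429 0.221     ] tri (array([0.55605265, 0.01025273, 0.20943475]), array([0.13954333, 0.24755432]), array([-0.31314373, -0.0460693 ]))
pivot [ 0.54715579 -0.10869948  0.077     ]
grip0 [ 0.54426416 -0.12900974  0.075     ]
tip [ 0.53240768 -0.1717802   0.075     ]
edge [0.52835723 0.09438367 0.053     ] [ 0.51839053 -0.07698948  0.053     ] bigknob
(array([ 0.45434891, -0.02447286,  0.17669243]), array([0.08242722, 0.16074888]), array([-0.20633467, -0.01738797])) base [ 0.45592716 -0.02839442  0.        ]
vial [ 0.47427521 -0.27640362  0.052     ] dish [ 0.58845469 -0.25078193  0.015     ] dial [0.55798762 0.06734567 0.09      ] timer [0.4802447  0.27415932 0.019     ]
side: tip red [273.2 196.6] knob [0.55376916 0.01209538 0.211     ]
```

>>> {"api": "carry_out", "payload": {"plan": [[1,0,0,0,0,0,10],[1,0,0,0,0,0,9.5],[1,0,0,0,0,0,0]]}}

```text
clock: 1.82
position: [0.1858, -0.6489, 0.1988]
orientation: [-0.0, 0.999, -0.035, -0.0]
force: [-0.5, 1.2, 0.7]
opening: 0.0324
```

```bash
cat >> h.py <<'E'
from scipy.spatial.transform import Rotation as Ro
def tool():
    o=r.observe(); q=o["orientation"]; return o["position"],Ro.from_quat([q[1],q[2],q[3],q[0]]).as_matrix(),o
def to(target):
    p,R,o=tool(); print("pos",p.round(4),"yaw",np.degrees(np.arctan2(R[1,0],R[0,0])).round(2),"F",o["force"].round(2),"T",o["ft_torque"].round(2),"open",round(o["opening"],4),"t",o["clock"]); print("delta tool mm",((R.T@(np.array(target)-p))*1e3).round(1))
E
python3 - <<'E'
from h import *
to([.582,-.168,.2]); p,R,o=tool()
w=r.read_camera("wrist"); Rc=cv2.Rodrigues(w["rvec"])[0]; c=-Rc.T@w["tvec"]
print("cam in tool",R.T@(c-p),"axis",R.T@Rc.T)
s=r.read_camera("side");crop(s,"s2.png",225,160,265,235,8)
E
```

```text
pos [ 0.1858 -0.6489  0.1988] yaw -3.97 F [-0.48  1.25  0.69] T [-0.   -0.08  0.03] open 0.0324 t 1.825
delta tool mm [ 362.  -507.2   -1.2]
cam in tool [ 0.0791987   0.00091902 -0.17553947] axis [[ 9.09232644e-04 -9.50834822e-01 -3.09697133e-01]
 [ 9.99999292e-01  6.26972266e-04  1.01093909e-03]
 [-7.67064575e-04 -3.09697833e-01  9.50834720e-01]]
```

View pics/s2.png

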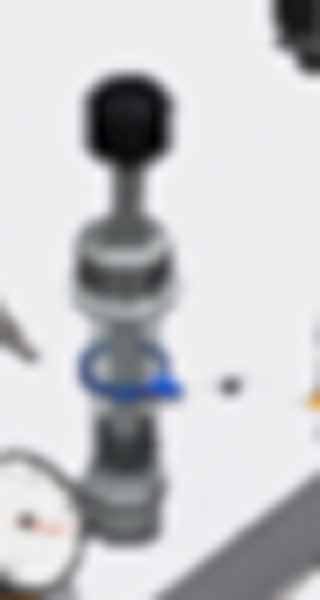

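>>> {"api": "carry_out", "payload": {"plan": [[1,33,-46,0,0,0,0],[1,33,-46,0,0,0,0],[1,33,-46,0,0,0,0],[1,33,-46,0,0,0,0],[1,33,-46,0,0,0,0],[1,33,-46,0,0,0,0],[1,33,-46,0,0,0,0],[1,33,-46,0,0,0,0],[1,33,-46,0,0,0,0],[1,33,-46,0,0,0,0],[1,32,-46,0,0,0,0],[1,0,0,0,0,0,0]]}}

```text
clock: 3.42
position: [0.5826, -0.1452, 0.1994]
orientation: [0.001, 1.0, -0.012, 0.001]
force: [-0.6, -0.6, -0.0]
opening: -0.0
```

```bash
python3 - <<'E'
from h import *
to([.582,-.168,.2])
w=r.read_camera("wrist"); cv2.imwrite("pics/w1.png",w["frame"][:,:,::-1])
t=r.read_camera("top");crop(t,"t2.png",200,160,360,240,5)
E
```

```text
pos [ 0.5826 -0.1452  0.1994] yaw -1.37 F [-0.62 -0.63 -0.  ] T [-0.    0.01 -0.05] open -0.0 t 3.425
delta tool mm [-0.  22.8 -0.6]
```

View pics/w1.png

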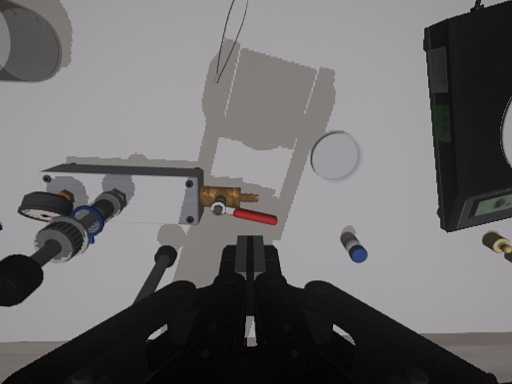

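```bash
python3 - <<'E'
from h import *
to([.58,-.168,.06])
w=r.read_camera("wrist")
print("pivot",atz(w,(218.5,208),.0775),"tip",atz(w,(276.5,219.5),.0705),"g0",atz(w,(236,212.5),.0705))
print("dish",atz(w,(335,156),.015),"vialtop",atz(w,(359,255),.052))
print("block corners",[atz(w,u,.053).round(4) for u in((203,171),(202,222))])
crop(w,"w2.png",0,140,300,310,2.6)
E
```

```text
pos [ 0.5812 -0.1477  0.1997] yaw -1.58 F [-1.07 -0.17 -0.55] T [ 0.01 -0.01  0.01] open -0.0002 t 3.525
delta tool mm [ -1.   20.  139.7]
pivot [ 0.54736279 -0.11453154  0.0775    ] tip [ 0.52915038 -0.17790083  0.0705    ] g0 [ 0.53883822 -0.13282962  0.0705    ]
dish [ 0.58849076 -0.25519759  0.015     ] vialtop [ 0.47068012 -0.281973    0.052     ]
block corners [array([ 0.583 , -0.0968,  0.053 ]), array([ 0.5209, -0.0909,  0.053 ])]
```

View pics/w2.png

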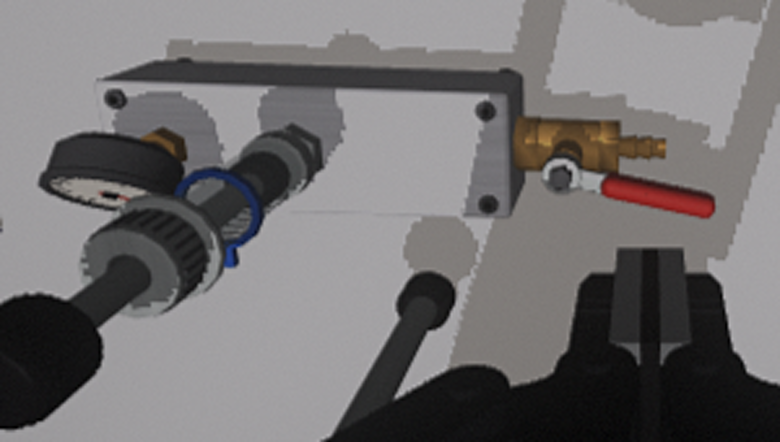

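>>> {"api": "carry_out", "payload": {"plan": [[1,-8,15,40,0,0,-2],[1,0,0,50,0,0,0],[1,0,0,50,0,0,0],[1,0,0,0,0,0,0]]}}

```text
clock: 4.08
position: [0.5704, -0.1695, 0.0584]
orientation: [0.002, 1.0, 0.002, 0.003]
force: [-0.3, -0.0, 0.1]
opening: 0.0
```

```bash
python3 - <<'E'
from h import *
to([.573,-.162,.06])
w=r.read_camera("wrist"); crop(w,"w3.png",120,100,420,310,2.6)
print("pivot",atz(w,(218.5,208),.0775))
E
```

```text
pos [ 0.5704 -0.1695  0.0584] yaw 0.25 F [-0.27 -0.02  0.06] T [ 0.01  0.01 -0.04] open 0.0 t 4.075
delta tool mm [ 2.6 -7.5 -1.6]
pivot [ 0.58931852 -0.15265207  0.0775    ]
```

View pics/w3.png

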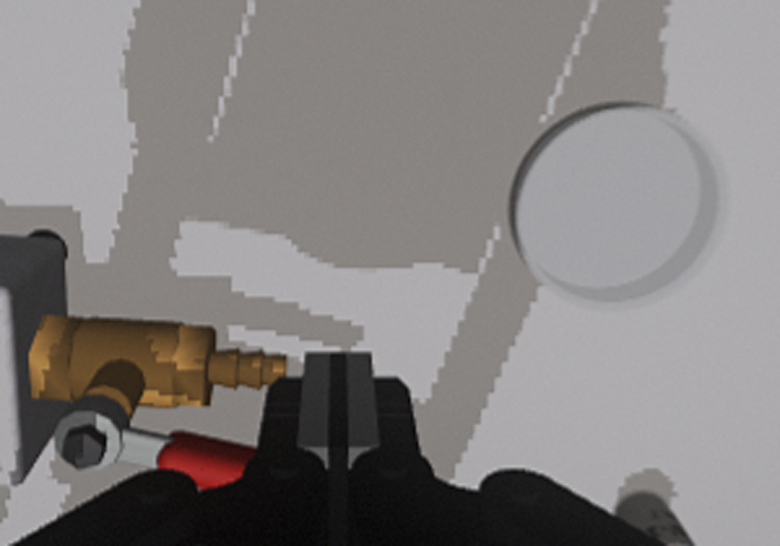

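```bash
python3 - <<'E'
from h import *
to([.573,-.162,.06])
w=r.read_camera("wrist")
print("pivot",atz(w,(153.6,270),.079), "red start",atz(w,(184,274),.0705))
print("dish",atz(w,(120+620/2.6,100+200/2.6),.015))
E
```

```text
pos [ 0.5719 -0.1699  0.0613] yaw 0.25 F [-0.31 -0.3   0.36] T [-0.02  0.05  0.03] open 0.0 t 4.125
delta tool mm [ 1.2 -7.9  1.3]
pivot [ 0.54936968 -0.11190234  0.079     ] red start [ 0.54106598 -0.12829822  0.0705    ]
dish [ 0.59248838 -0.25619126  0.015     ]
```

```bash
python3 - <<'E'
from h import *
p,R,o=tool(); P=np.array([.548,-.111])
prev=p[:2]
for f in [.2,.4,.6,.8,1.0,1.2,1.35,1.5,1.6]:
    u=np.array([-np.sin(f),-np.cos(f)]);n=np.array([np.cos(f),-np.sin(f)])
    c=P+.046*u+n*(.005+.011*abs(np.cos(f))+.0145*abs(np.sin(f)))
    d=np.r_[c-prev,0]; print(f,c.round(4),(R.T@d*1e3).round(1)); prev=c
E
```

```text
0.2 [ 0.5572 -0.1598] [-15.9 -10.2  -0.3]
0.4 [ 0.5492 -0.1615] [-7.9  1.6 -0.1]
0.6 [ 0.5404 -0.1615] [-8.8  0.  -0.1]
0.8 [ 0.5311 -0.1596] [-9.3 -2.  -0.1]
1.0 [ 0.5218 -0.1553] [-9.3 -4.3 -0.1]
1.2 [ 0.5133 -0.1486] [-8.5 -6.7 -0.1]
1.35 [ 0.5078 -0.1421] [-5.4 -6.6 -0.1]
1.5 [ 0.5035 -0.1344] [-4.3 -7.7 -0.1]
1.6 [ 0.5014 -0.1295] [-2.1 -5.  -0.1]
```

>>> {"api": "carry_out", "payload": {"plan": [[1,-8,-8,0,0,0,0],[1,-8,-2,0,0,0,0],[1,-8,1.5,0,0,0,0],[1,-9,0,0,0,0,0],[1,-9,-2,0,0,0,0],[1,-9,-4,0,0,0,0],[1,0,0,0,0,0,0]]}}

```text
clock: 5.05
position: [0.5202, -0.1556, 0.0686]
orientation: [0.004, 1.0, 0.002, 0.01]
force: [0.2, 0.4, -0.1]
opening: 0.0004
```

```bash
python3 - <<'E'
from h import *
to([.5133,-.1486,.06])
w=r.read_camera("wrist"); crop(w,"w4.png",120,100,420,310,2.6)
E
```

```text
pos [ 0.5202 -0.1556  0.0686] yaw 0.28 F [ 0.2   0.36 -0.11] T [-0.02 -0.02 -0.02] open 0.0004 t 5.05
delta tool mm [-7.  -7.1  8.4]
```

View pics/w4.png

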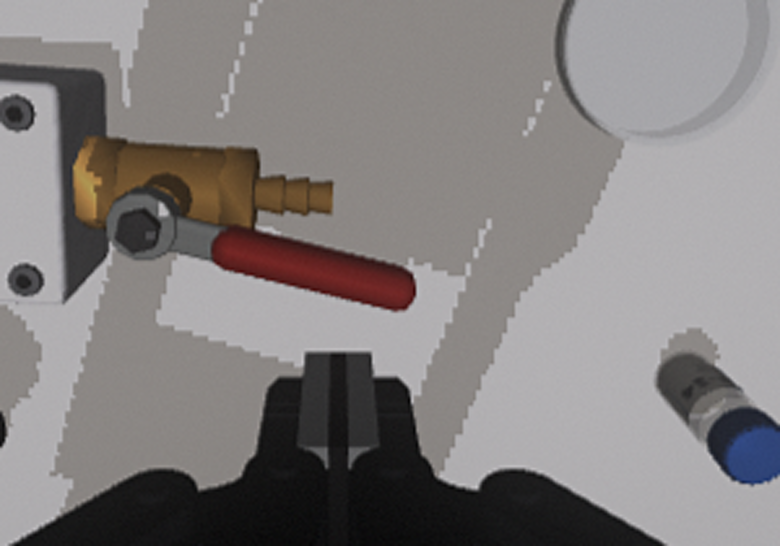

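```bash
python3 - <<'E'
from h import *
p,R,o=tool(); print(p)
s=r.read_camera("side"); cv2.imwrite("pics/s3.png",s["frame"][:,:,::-1]); crop(s,"s3.png",220,120,370,240,5)
for dz in(0,-.02,-.04): 
    X=p+R@np.array([0,0,dz]); u=proj(s,X)[0]; print(dz,u,(u-[220,120]+.5)*5-.5)
to([0,0,0])
E
```

```text
[ 0.5204504  -0.15568073  0.06867479]
0 [284.0276685  196.03352048] [322.1383425  382.16760238]
-0.02 [284.48834073 190.21005766] [324.44170364 353.0502883 ]
-0.04 [284.95723183 184.2826981 ] [326.78615917 323.41349049]
pos [ 0.5207 -0.1558  0.0687] yaw 0.28 F [ 0.6  -0.31 -0.34] T [-0.    0.05 -0.02] open -0.0001 t 5.15
delta tool mm [-521.2 -158.8   56.9]
```

View pics/s3.png

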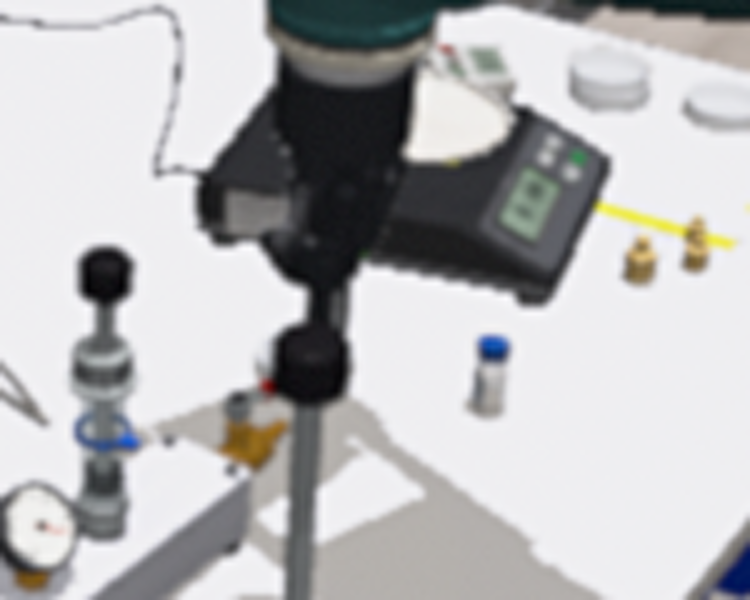

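>>> {"api": "carry_out", "payload": {"plan": [[1,0,0,-40,0,0,0],[1,27,2,0,0,-0.5,3.5],[1,27,2,0,0,-0.5,0],[1,0,0,30,0,0,0],[1,0,0,30,0,0,0],[1,0,0,0,0,0,0],[1,0,0,0,0,0,0]]}}

```text
clock: 6.02
position: [0.5781, -0.1619, 0.0507]
orientation: [0.004, 1.0, -0.029, 0.002]
force: [-0.2, -1.0, 1.5]
opening: -0.0001
```

```bash
python3 - <<'E'
from h import *
p,R,o=tool(); print(R.round(3))
to([.572,-.160,.046])
w=r.read_camera("wrist"); crop(w,"w5.png",120,100,420,310,2.6)
for d in(0,.01,.02):
  print([(proj(w,p+R@np.array([x,0,-d]))[0]-[120,100])*2.6 for x in(-.011,.011)])
s=r.read_camera("side"); crop(s,"s4.png",220,120,370,240,5);u=proj(s,p)[0]; print(u,(u-[220,120]+.5)*5-.5)
to([.572,-.160,.046])
E
```

```text
[[ 0.998 -0.058  0.004]
 [-0.058 -0.998 -0.008]
 [ 0.004  0.008 -1.   ]]
pos [ 0.5781 -0.1619  0.0507] yaw -3.32 F [-0.22 -0.98  1.51] T [ 0.02  0.03 -0.02] open -0.0001 t 6.025
delta tool mm [-6.2 -1.6  4.6]
[array([332.65630483, 364.56950391]), array([332.57675609, 283.9132146 ])]
[array([332.4556583 , 383.68730803]), array([332.36420979, 299.46379334])]
[array([332.23330391, 404.87345755]), array([332.12774074, 316.76463809])]
[268.00468047 193.8388808 ] [242.02340236 371.19440399]
pos [ 0.578  -0.1619  0.0507] yaw -3.32 F [-1.09 -0.17  1.4 ] T [-0.02  0.02 -0.03] open 0.0002 t 6.125
delta tool mm [-6.1 -1.6  4.6]
```

View pics/w5.png

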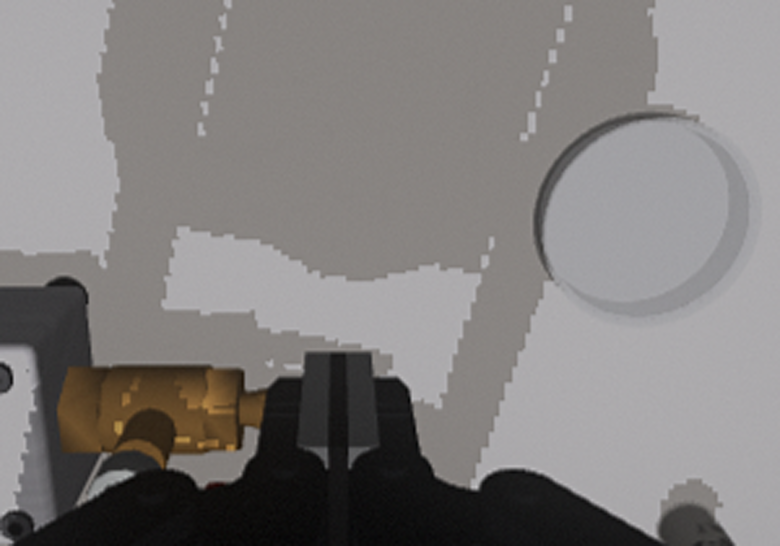

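View pics/s4.png

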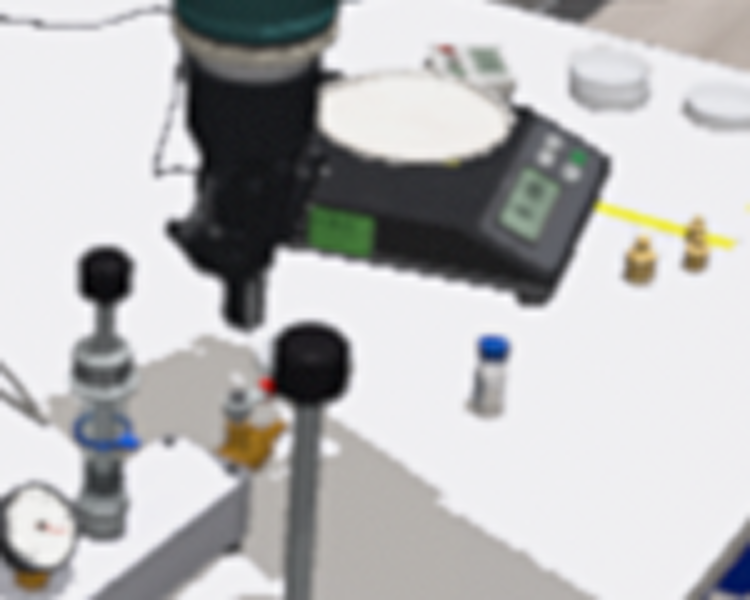

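>>> {"api": "carry_out", "payload": {"plan": [[1,0,0,15,0,0,0],[1,0,0,10,0,0,0],[1,0,0,0,0,0,0]]}}

```text
clock: 6.5
position: [0.5785, -0.1623, 0.0252]
orientation: [0.004, 1.0, -0.029, 0.003]
force: [-0.8, -0.3, 0.9]
opening: -0.0002
```

```bash
python3 - <<'E'
from h import *
p,R,o=tool()
s=r.read_camera("side"); crop(s,"s5.png",240,130,320,210,8)
for d in(0,-.02,-.03,-.04): u=proj(s,p+R@[0,0,d])[0]; print(d,u,(u-[240,130]+.5)*8-.5)
to([.572,-.160,.025])
E
```

```text
0 [267.6718368  200.89250325] [224.8746944  570.64002602]
-0.02 [267.89146502 195.31975004] [226.63172012 526.05800036]
-0.03 [268.00266532 192.49820055] [227.5213226  503.48560438]
-0.04 [268.11480539 189.65280613] [228.41844311 480.72244902]
pos [ 0.5787 -0.1623  0.0257] yaw -3.33 F [ 0.44 -0.17  0.46] T [-0.05  0.04  0.01] open -0.0 t 6.55
delta tool mm [-6.8 -2.   0.6]
```

View pics/s5.png

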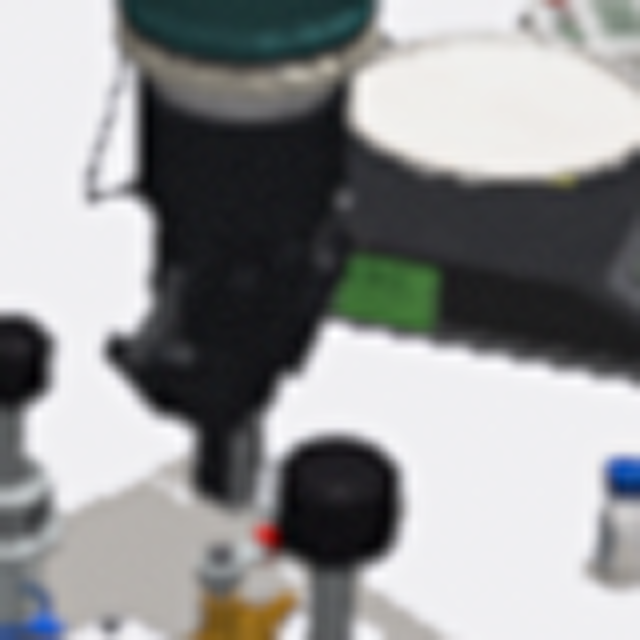

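>>> {"api": "carry_out", "payload": {"plan": [[1,-12,-1,0,0,0,0],[1,-10,-1,0,0,0,0],[1,-8,1,0,0,0,0],[1,-9,0,0,0,0,0],[1,-9,-2,0,0,0,0],[1,0,0,0,0,0,0]]}}

```text
clock: 7.3
position: [0.528, -0.1563, 0.0266]
orientation: [0.005, 1.0, -0.029, 0.005]
force: [0.2, -0.4, 0.0]
opening: 0.0002
```

```bash
python3 - <<'E'
from h import *
w=r.read_camera("wrist"); crop(w,"w6.png",120,100,420,310,2.6)
to([.5218,-.1553,.025])
E
```

```text
pos [ 0.5283 -0.1563  0.0266] yaw -3.34 F [ 1.25 -0.12  0.28] T [-0.04  0.01 -0.04] open 0.0002 t 7.35
delta tool mm [-6.5 -0.7  1.6]
```

View pics/w6.png

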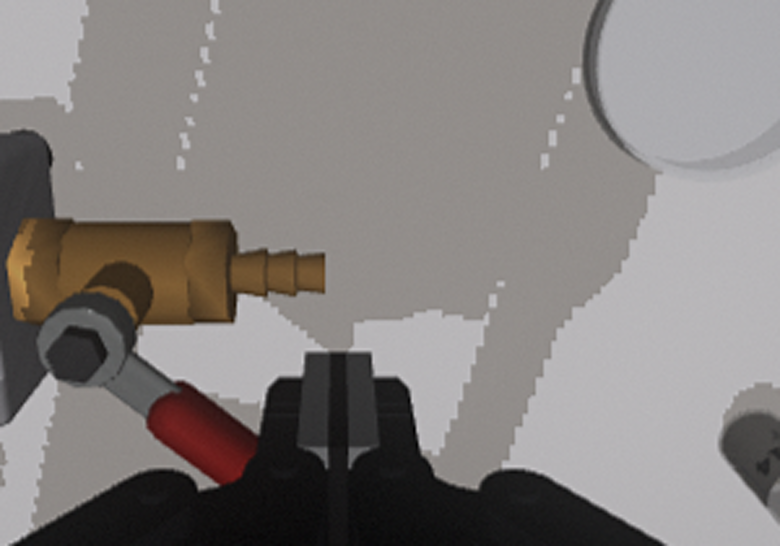

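>>> {"api": "carry_out", "payload": {"plan": [[1,-7,-2,0,0,0,0],[1,-9,-6,0,0,0,0],[1,-6,-7,0,0,0,0],[1,-4,-8,0,0,0,0],[1,-1,-3,0,0,0,0],[1,0,0,0,0,0,0]]}}

```text
clock: 8.1
position: [0.5013, -0.1268, 0.0261]
orientation: [0.005, 1.0, -0.029, 0.005]
force: [0.7, -1.4, -0.1]
opening: -0.0001
```

```bash
python3 - <<'E'
from h import *
w=r.read_camera("wrist"); crop(w,"w7.png",120,100,420,310,2.6)
t=r.read_camera("top");crop(t,"t3.png",240,160,340,240,7)
to([.5014,-.1295,.025])
E
```

```text
pos [ 0.5013 -0.127   0.026 ] yaw -3.33 F [-1.21  0.48 -0.35] T [ 0.01  0.01 -0.01] open -0.0001 t 8.2
delta tool mm [0.2 2.5 1.1]
```

View pics/w7.png

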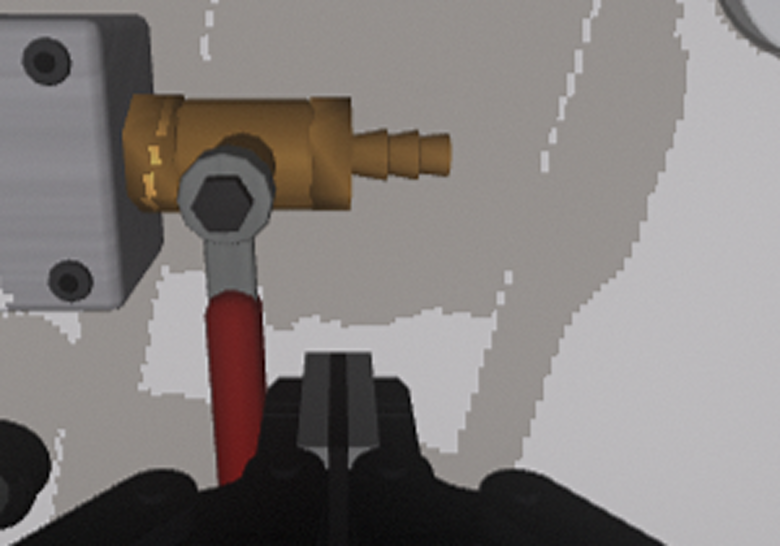

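View pics/t3.png

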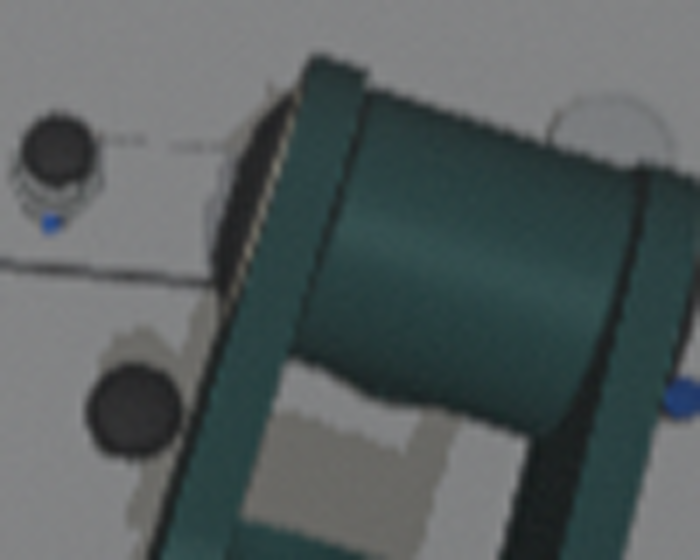

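>>> {"api": "carry_out", "payload": {"plan": [[1,0,-3,0,0,0,0],[1,0,-3,0,0,0,0],[1,0,0,0,0,0,0]]}}

```text
clock: 8.57
position: [0.5012, -0.1256, 0.0261]
orientation: [0.01, 1.0, -0.03, 0.004]
force: [-0.2, -6.1, -1.3]
opening: -0.0002
```

```bash
python3 - <<'E'
from h import *
w=r.read_camera("wrist"); crop(w,"w8.png",120,100,420,310,2.6)
to([.5014,-.1295,.025])
E
```

```text
pos [ 0.5013 -0.1254  0.0261] yaw -3.4 F [-2.02 -9.7   0.78] T [-1.61  0.15 -0.03] open 0.0 t 8.625
delta tool mm [0.4 4.1 1.2]
```

View pics/w8.png

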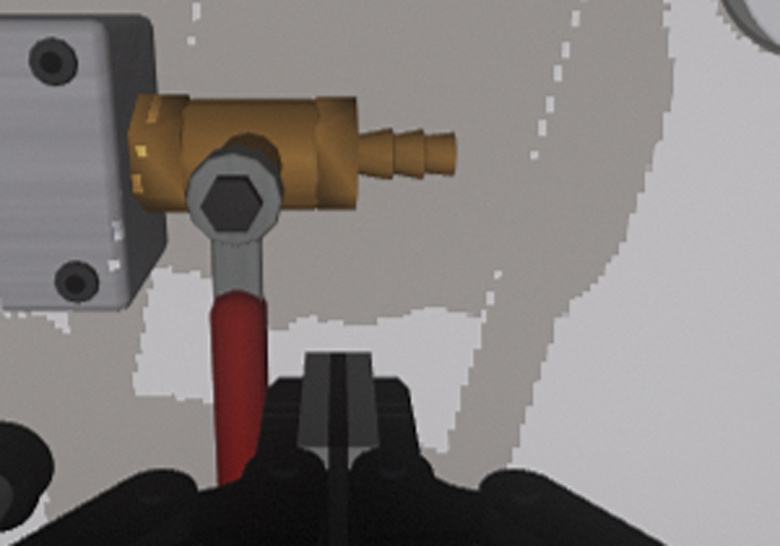

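>>> {"api": "carry_out", "payload": {"plan": [[1,0,15,0,0,0,0],[1,0,10,-10,0,0,0],[1,0,0,-55,0,0,0],[1,0,0,-55,0,0,0],[1,0,0,-55,0,0,0],[1,0,0,-35,0,0,0],[-0.4,14,-30,0,0,0,0],[-0.4,14,-45,0,0,0,0],[-0.4,14,-45,0,0,0,0],[-0.4,2,-30,0,0,0,0],[-0.4,0,0,0,0,0,0],[-0.4,0,0,0,0,0,0]]}}

```text
clock: 10.12
position: [0.5521, -0.0017, 0.249]
orientation: [0.008, 0.999, -0.032, 0.006]
force: [0.1, -0.1, 0.2]
opening: 0.0599
```

```bash
python3 - <<'E'
from h import *
p,R,o=tool();print(R.round(4))
w=r.read_camera("wrist"); cv2.imwrite("pics/w9.png",w["frame"][:,:,::-1])
to([.555,.011,.225])
s=r.read_camera("side"); crop(s,"s6.png",190,120,310,240,5)
E
```

```text
[[ 0.9979 -0.0644  0.011 ]
 [-0.0642 -0.9978 -0.0163]
 [ 0.012   0.0155 -0.9998]]
pos [ 0.5521 -0.0019  0.2491] yaw -3.71 F [ 0.48 -0.64  0.21] T [ 0.01  0.   -0.03] open 0.0601 t 10.175
delta tool mm [  1.7 -13.4  23.9]
```

View pics/w9.png

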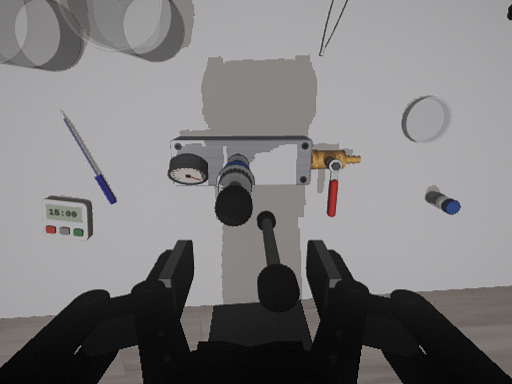

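View pics/s6.png

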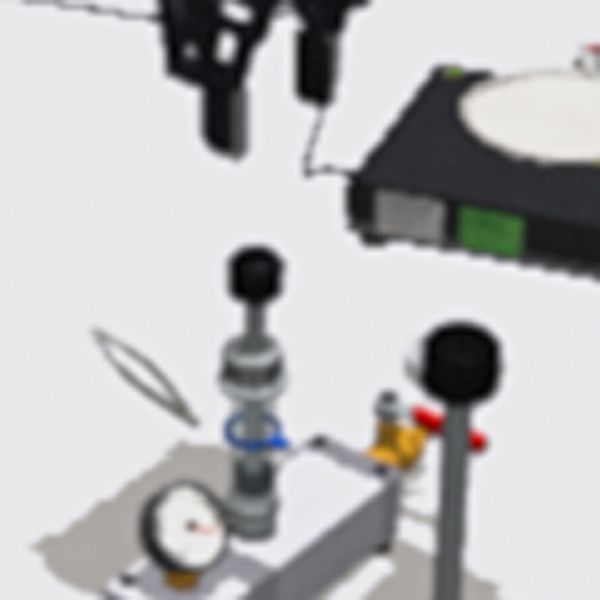

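```bash
python3 - <<'E'
from h import *
p,R,o=tool()
w=r.read_camera("wrist"); s=r.read_camera("side"); t=r.read_camera("top")
for n,c in(("w",w),("s",s),("t",t)):
  for k in("knob_center","marker_ring","valve_handle"):
    print(n,k,[(np.round(d["position"],1).tolist(),round(d["confidence"],2)) for d in r.find_in(k,c)][:3])
print(atz(w,(234,205),.219),tri(w,np.array([234,204.]),s,190*np.array([1,0])+np.array([0,120])+np.array([255,275])/5-.4))
crop(w,"w10.png",180,130,360,260,4.4)
E
```

```text
w knob_center [([232.6, 203.1], 0.8), ([274.2, 278.8], 0.73), ([421.5, 119.7], 0.57)]
w marker_ring []
w valve_handle [([335.4, 186.4], 0.64), ([425.7, 122.2], 0.15)]
s knob_center [([242.1, 225.7], 0.71), ([281.8, 210.2], 0.67), ([240.9, 176.3], 0.5)]
s marker_ring [([239.2, 203.2], 0.44)]
s valve_handle [([273.1, 202.5], 0.4)]
t knob_center [([258.9, 220.2], 0.65), ([253.5, 192.5], 0.48)]
t marker_ring []
t valve_handle [([245.3, 189.5], 0.61)]
[0.5558911  0.00778655 0.219     ] (array([0.55352247, 0.00881491, 0.20852846]), array([-0.60753378, -0.59090538]), array([ 0.25996568, -0.06523127]))
```

View pics/w10.png

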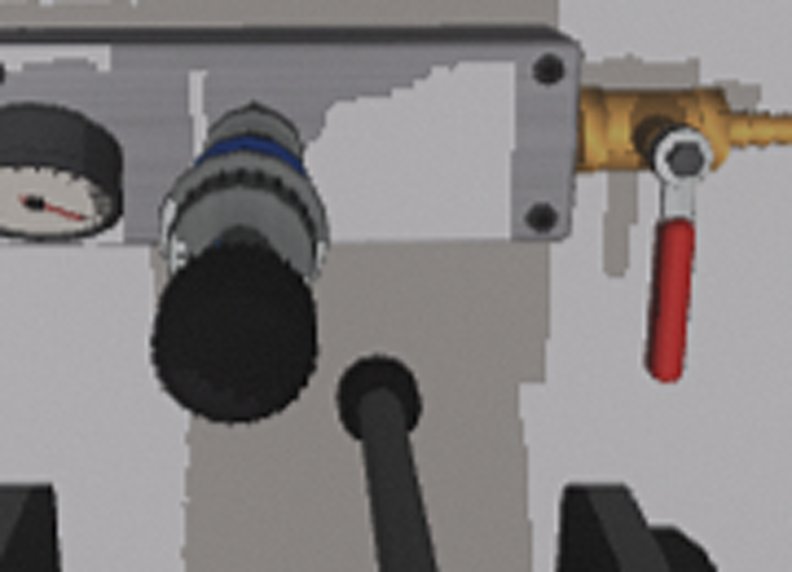

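>>> {"api": "carry_out", "payload": {"plan": [[-0.4,3,-11,10,0.9,-0.7,0],[-0.4,0,0,15,0,0,0],[-0.4,0,0,0,0,0,0]]}}

```text
clock: 11.2
position: [0.556, 0.0104, 0.2208]
orientation: [-0.001, 0.999, -0.032, -0.001]
force: [-0.0, 0.8, 0.6]
opening: 0.0597
```

```bash
python3 - <<'E'
from h import *
p,R,o=tool();print(R.round(4))
w=r.read_camera("wrist"); crop(w,"w11.png",140,130,360,300,3.6)
print(atz(w,(233.3,206.7),.221))
to([.555,.0095,.160])
s=r.read_camera("side"); crop(s,"s7.png",190,120,310,240,5)
E
```

```text
[[ 0.9979 -0.0641 -0.0024]
 [-0.0641 -0.9979  0.0016]
 [-0.0025 -0.0014 -1.    ]]
[0.56940553 0.01888833 0.221     ]
pos [0.5562 0.0104 0.2216] yaw -3.68 F [-0.06  0.54  1.44] T [ 0.02  0.04 -0.02] open 0.0596 t 11.25
delta tool mm [-1.1  1.1 61.6]
```

View pics/w11.png

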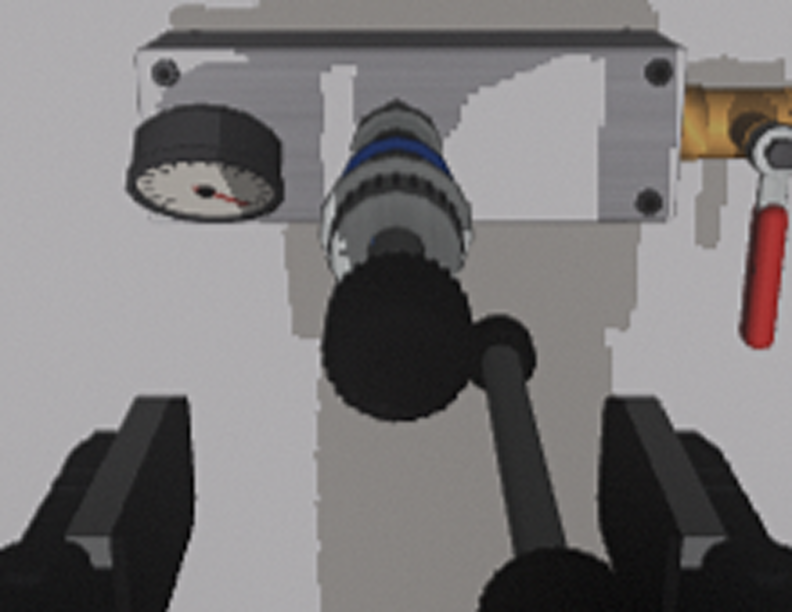

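View pics/s7.png

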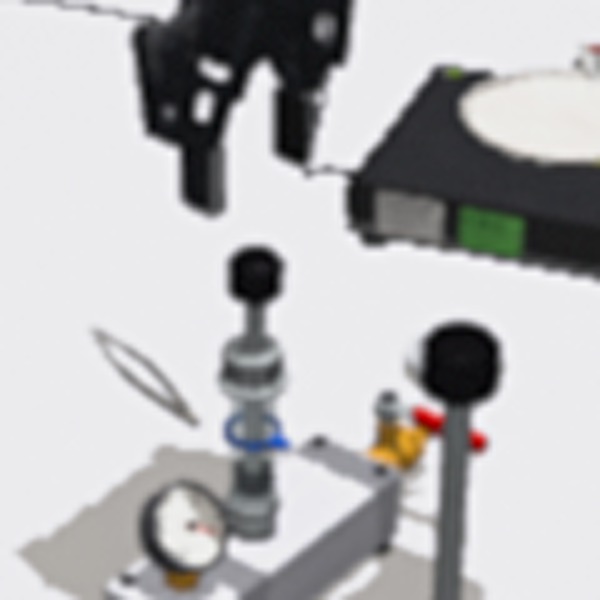

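>>> {"api": "carry_out", "payload": {"plan": [[-0.4,-0.5,0.7,22,0,0,0],[-0.4,0,0,22,0,0,0],[-0.4,0,0,15,0,0,0],[-0.4,0,0,0,0,0,0]]}}

```text
clock: 11.8
position: [0.5554, 0.0095, 0.159]
orientation: [-0.001, 0.999, -0.032, -0.001]
force: [0.8, -0.0, 0.2]
opening: 0.0596
```

```bash
python3 - <<'E'
from h import *
p,R,o=tool();print(R.round(4))
w=r.read_camera("wrist"); crop(w,"w12.png",140,130,360,300,3.6)
to([.555,.0095,.157])
s=r.read_camera("side"); crop(s,"s8.png",190,120,290,220,6)
E
```

```text
[[ 0.9979 -0.0644 -0.001 ]
 [-0.0644 -0.9979  0.0014]
 [-0.0011 -0.0014 -1.    ]]
pos [0.5557 0.0095 0.1599] yaw -3.69 F [ 0.41 -1.25  0.04] T [ 0.01 -0.03 -0.02] open 0.0598 t 11.85
delta tool mm [-0.7  0.1  2.9]
```

View pics/w12.png

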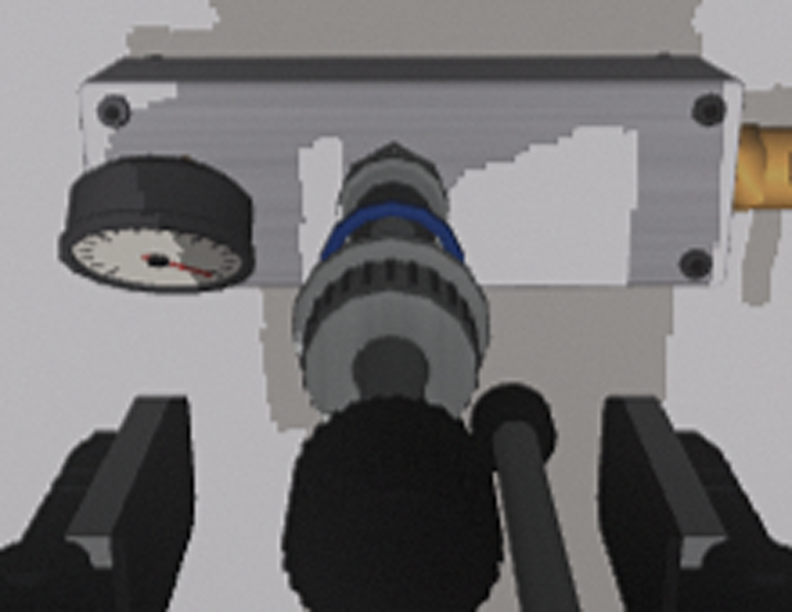

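View pics/s8.png

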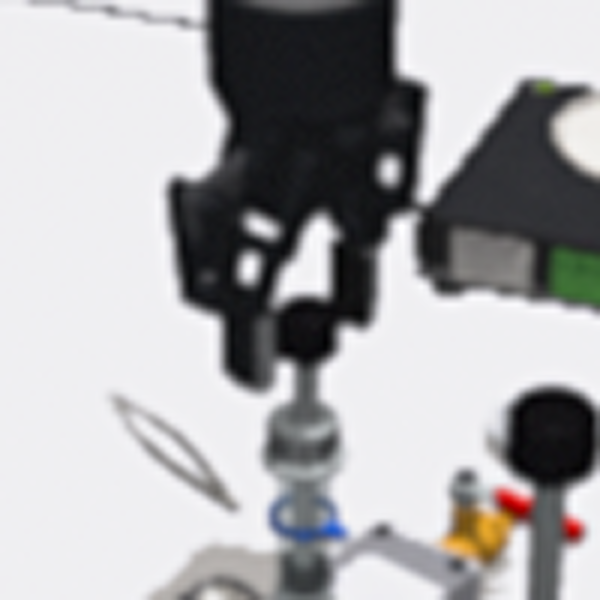

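>>> {"api": "carry_out", "payload": {"plan": [[0.0,0,0,2,0,0,0],[0.2,0,0,0,0,0,0],[0.3,0,0,0,0,0,0],[1,0,0,0,0,0,0],[1,0,0,0,0,0,0],[1,0,0,0,0,0,0]], "grip_force": 60}}

```text
clock: 12.65
position: [0.557, 0.0097, 0.1607]
orientation: [-0.001, 0.999, -0.032, 0.002]
force: [0.1, 0.1, 0.6]
opening: 0.0259
```

```bash
python3 - <<'E'
from h import *
p,R,o=tool();print(R.round(4))
w=r.read_camera("wrist"); crop(w,"w13.png",140,130,360,300,3.6)
to([.555,.0095,.157])
s=r.read_camera("side"); crop(s,"s9.png",200,140,290,230,7)
for i in range(4):
    r.read_camera("top"); print(r.observe()["force"].round(1),r.observe()["ft_torque"].round(2))
E
```

```text
[[ 0.9979 -0.0643  0.0042]
 [-0.0643 -0.9979  0.0015]
 [ 0.0041 -0.0018 -1.    ]]
pos [0.5569 0.0097 0.1607] yaw -3.69 F [ 0.87  0.55 -0.41] T [ 0.15 -0.03 -0.04] open 0.0261 t 12.7
delta tool mm [-1.9  0.3  3.7]
[-0.4  1.4  0. ] [ 0.15 -0.06  0.  ]
[0.3 1.2 0.6] [ 0.19 -0.07 -0.03]
[ 0.   0.1 -1. ] [ 0.14 -0.06 -0.01]
[0.2 0.9 0.3] [ 0.18 -0.14  0.01]
```

View pics/w13.png

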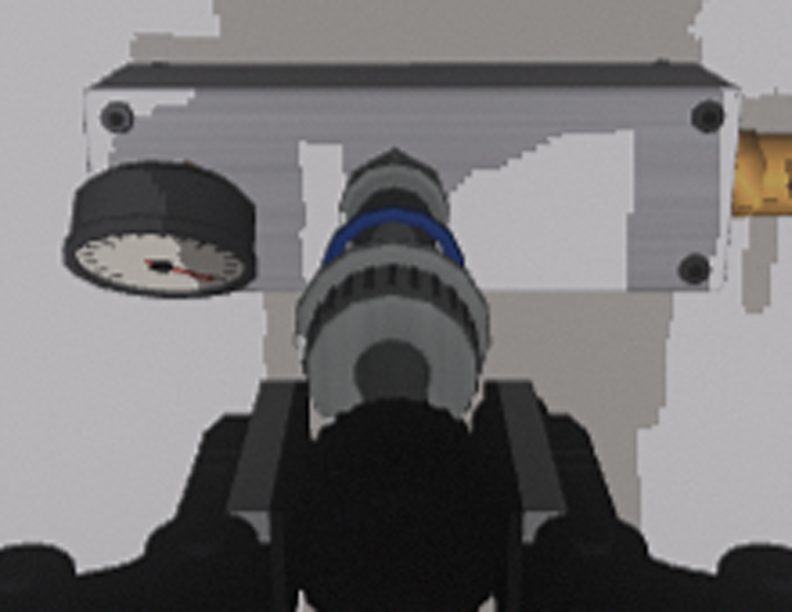

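View pics/s9.png

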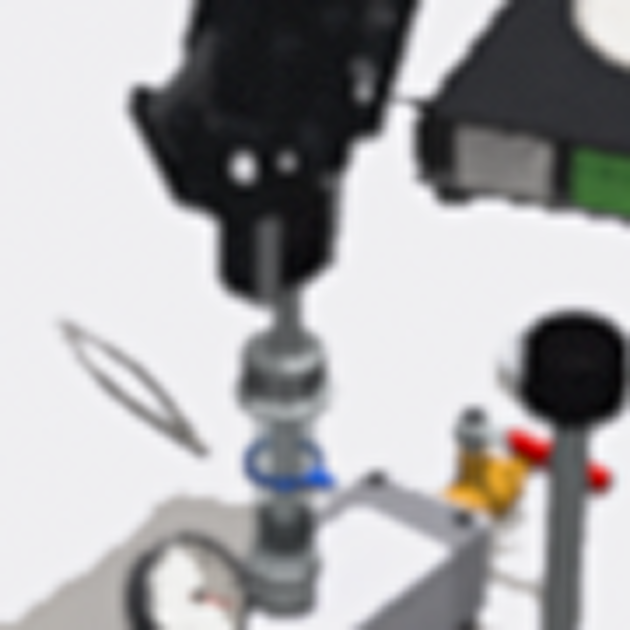

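```bash
python3 - <<'E'
from h import *
s=r.read_camera("side")
ax=np.array([.555,.0100])
for z in(.063,.0935,.12,.125,.13,.168,.1975,.209,.221): print(z,proj(s,[*ax,z])[0].round(2))
im=s["frame"].astype(int); m=(im[...,2]-im[...,0]>40)&(im[...,2]-im[...,1]>25); m[:, :225]=0;m[:,262:]=0;m[:190]=0;m[:225]=m[:225];m[225:]=0
ys,xs=np.nonzero(m); print(list(zip(xs,ys)))
# synth ring outline at z
a=np.linspace(0,2*np.pi,60)
for z in(.115,.12,.125,.13):
    P=proj(s,np.c_[ax[0]+.0145*np.cos(a),ax[1]+.0145*np.sin(a),a*0+z]); print(z,P.min(0).round(1),P.max(0).round(1))
crop(s,"s10.png",228,195,258,235,15)
w=r.read_camera("wrist"); crop(w,"w14.png",220,160,280,210,13)
E
```

```text
0.063 [240.15 221.8 ]
0.0935 [240.14 212.43]
0.12 [240.13 204.07]
0.125 [240.13 202.47]
0.13 [240.13 200.86]
0.168 [240.11 188.38]
0.1975 [240.1  178.37]
0.209 [240.09 174.39]
0.221 [240.09 170.19]
[(np.int64(235), np.int64(205)), (np.int64(245), np.int64(205)), (np.int64(235), np.int64(206)), (np.int64(244), np.int64(206)), (np.int64(245), np.int64(206)), (np.int64(246), np.int64(206)), (np.int64(235), np.int64(207)), (np.int64(236), np.int64(207)), (np.int64(243), np.int64(207)), (np.int64(244), np.int64(207)), (np.int64(245), np.int64(207)), (np.int64(246), np.int64(207)), (np.int64(236), np.int64(208)), (np.int64(237), np.int64(208)), (np.int64(238), np.int64(208)), (np.int64(239), np.int64(208)), (np.int64(240), np.int64(208)), (np.int64(241), np.int64(208)), (np.int64(242), np.int64(208)), (np.int64(243), np.int64(208)), (np.int64(244), np.int64(208)), (np.int64(245), np.int64(208)), (np.int64(246), np.int64(208)), (np.int64(247), np.int64(208)), (np.int64(239), np.int64(209)), (np.int64(240), np.int64(209)), (np.int64(241), np.int64(209)), (np.int64(242), np.int64(209)), (np.int64(243), np.int64(209)), (np.int64(244), np.int64(209)), (np.int64(245), np.int64(209)), (np.int64(246), np.int64(209)), (np.int64(247), np.int64(209))]
0.115 [234.5 202.5] [245.7 208.9]
0.12 [234.5 200.9] [245.8 207.3]
0.125 [234.5 199.3] [245.8 205.7]
0.13 [234.5 197.7] [245.8 204.1]
```

View pics/s10.png

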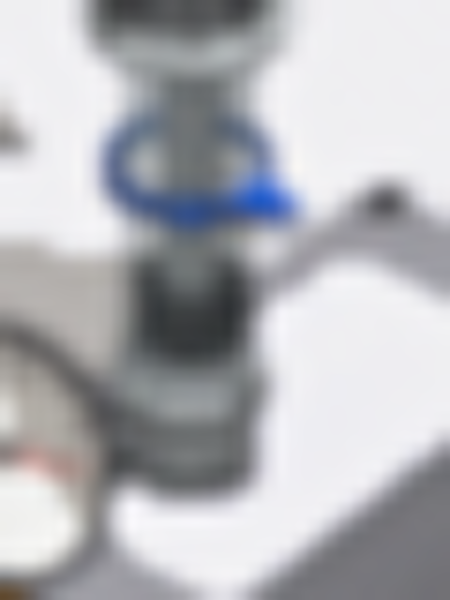

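View pics/w14.png

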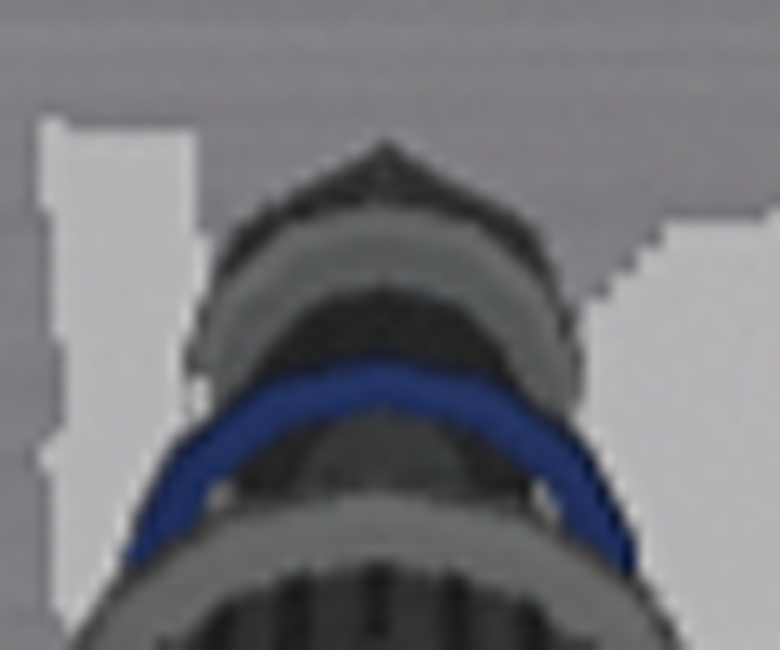

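>>> {"api": "carry_out", "payload": {"plan": [[1,0,0,-3,0,0,0],[1,0,0,-3,0,0,0],[1,0,0,-3,0,0,0],[1,0,0,0,0,0,0]]}}

```text
clock: 13.55
position: [0.5566, 0.0097, 0.1694]
orientation: [-0.001, 0.999, -0.032, 0.001]
force: [0.9, -0.1, -1.6]
opening: 0.0259
```

```bash
python3 - <<'E'
from h import *
p,R,o=tool();print(R.round(4))
to([.557,.0097,.181])
for i in range(3):
    r.read_camera("side"); print(r.observe()["position"].round(4),r.observe()["force"].round(1),r.observe()["ft_torque"].round(2))
s=r.read_camera("side");crop(s,"s11.png",228,195,258,235,15)
E
```

```text
[[ 0.9979 -0.0643  0.0028]
 [-0.0643 -0.9979  0.0017]
 [ 0.0026 -0.0019 -1.    ]]
pos [0.5566 0.0097 0.1694] yaw -3.68 F [ 0.87 -0.1  -1.62] T [ 0.16 -0.11  0.04] open 0.0259 t 13.55
delta tool mm [  0.4  -0.  -11.6]
[0.5566 0.0097 0.1694] [ 0.4  1.1 -1. ] [ 0.15 -0.09  0.01]
[0.5566 0.0097 0.1693] [ 0.6  1.3 -1.4] [ 0.11 -0.16  0.  ]
[0.5566 0.0098 0.1693] [ 0.1  1.  -1.3] [ 0.19 -0.14 -0.05]
```

View pics/s11.png

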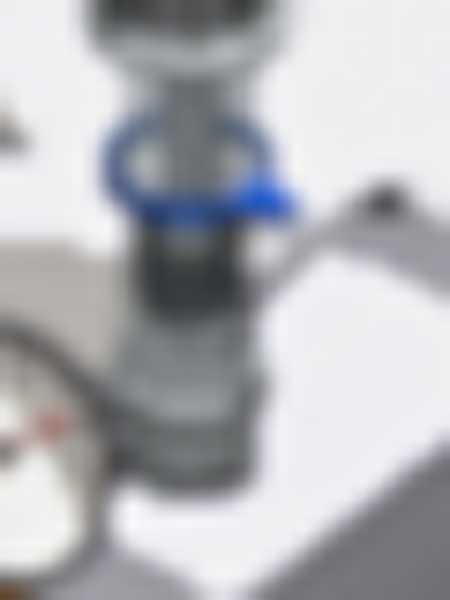

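>>> {"api": "carry_out", "payload": {"plan": [[1,0,0,-3,0,0,0],[1,0,0,-3,0,0,0],[1,0,0,-3,0,0,0],[1,0,0,-2,0,0,0],[1,0,0,0,0,0,0]]}}

```text
clock: 14.38
position: [0.5561, 0.0097, 0.1798]
orientation: [-0.001, 0.999, -0.032, 0.0]
force: [1.0, 0.3, -4.9]
opening: 0.026
```

```bash
python3 - <<'E'
from h import *
p,R,o=tool();print(R.round(4))
to([.557,.0097,.1825])
for i in range(3):
    r.read_camera("side"); print(r.observe()["position"].round(4),r.observe()["force"].round(1),r.observe()["ft_torque"].round(2))
s=r.read_camera("side");crop(s,"s12.png",228,195,258,235,15)
w=r.read_camera("wrist"); crop(w,"w15.png",200,150,300,230,7)
E
```

```text
[[ 9.979e-01 -6.430e-02  1.000e-03]
 [-6.430e-02 -9.979e-01  1.800e-03]
 [ 9.000e-04 -1.800e-03 -1.000e+00]]
pos [0.5561 0.0097 0.1798] yaw -3.69 F [ 1.05  0.27 -4.87] T [ 0.15 -0.21  0.01] open 0.026 t 14.375
delta tool mm [ 0.9 -0.  -2.7]
[0.5562 0.0097 0.1798] [ 1.7  0.6 -4.5] [ 0.18 -0.26 -0.02]
[0.5562 0.0097 0.1798] [ 1.5  0.7 -4.3] [ 0.22 -0.28 -0.01]
[0.5561 0.0097 0.1798] [ 1.9  0.6 -4.3] [ 0.13 -0.28 -0.  ]
```

View pics/s12.png

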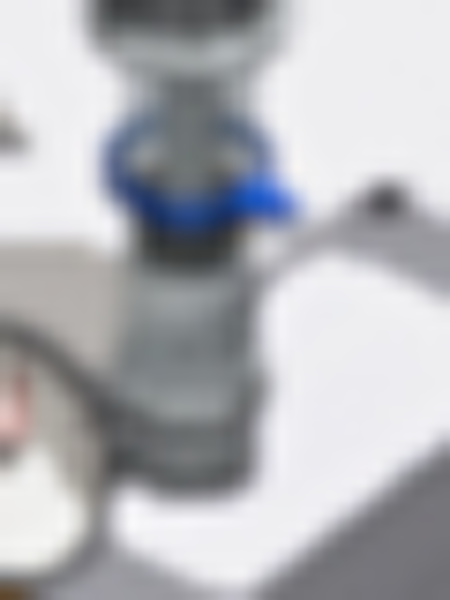

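View pics/w15.png

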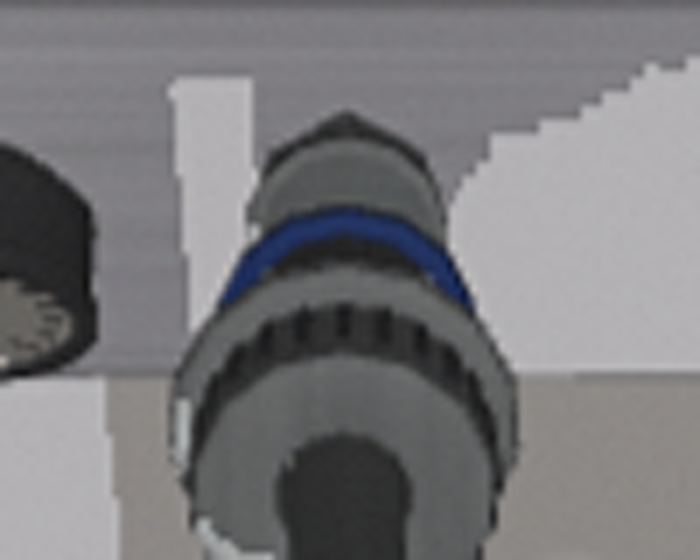

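```bash
python3 - <<'E'
from h import *
w=r.read_camera("wrist"); w2=w
f=lambda y:(200+347.5/7-.43,150+(y+.5)/7-.5)
for y in(350,353,356):
    B=atz(w,f(y),.168); print("axis from bush",y,B-[.0155,0,0])
for axx in(.554,.555,.556):
  for y in(205,208):
    c,d=ray(w,f(y)); k=(axx+.016-c[0])/d[0]; print(axx,y,"ring z",(c+k*d)[2]-.002)
# wider crop for checks
crop(w,"w16.png",215,165,285,215,11)
E
```

```text
axis from bush 350 [0.553982   0.00808938 0.168     ]
axis from bush 353 [0.55367626 0.00810893 0.168     ]
axis from bush 356 [0.55337024 0.0081285  0.168     ]
0.554 205 ring z 0.11489982039786373
0.554 208 ring z 0.11625697789354322
0.555 205 ring z 0.11857088605142463
0.555 208 ring z 0.11990714806262137
0.556 205 ring z 0.12224195170498553
0.556 208 ring z 0.12355731823169955
```

View pics/w16.png

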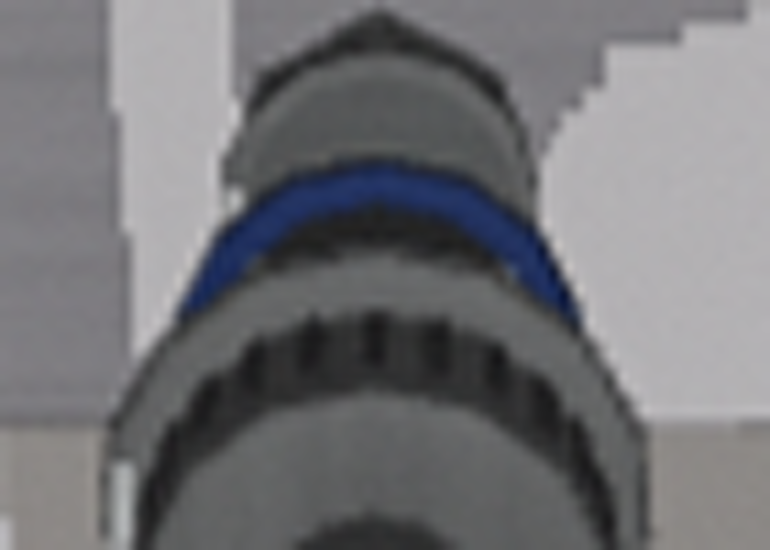

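>>> {"api": "carry_out", "payload": {"plan": [[1,0,0,-2,0,0,0],[1,0,0,-1.5,0,0,0],[1,0,0,0,0,0,0]]}}

```text
clock: 15.05
position: [0.556, 0.0097, 0.1828]
orientation: [-0.001, 0.999, -0.032, 0.0]
force: [0.7, 0.5, -6.0]
opening: 0.0258
```

```bash
python3 - <<'E'
from h import *
to([.557,.0097,.183])
s=r.read_camera("side");crop(s,"s13.png",228,195,258,235,15)
for i in range(3):
    w=r.read_camera("wrist"); print(r.observe()["position"].round(4),r.observe()["force"].round(1),r.observe()["ft_torque"].round(2))
crop(w,"w17.png",140,130,400,310,3)
# model: piston bottom front row & top
R=.009;a=np.linspace(0,2*np.pi,90)
for e in(.1135,.1155,.1175):
    P=proj(s,np.c_[.5545+R*np.cos(a),.0097+R*np.sin(a),a*0+e-.012]); print(e,"bottom row crop",(P[:,1].max()-195+.5)*15-.5)
    P=proj(s,np.c_[.5545+R*np.cos(a),.0097+R*np.sin(a),a*0+e]); print(e,"top rows crop",(P[:,1].max()-195+.5)*15,(P[:,1].min()-195+.5)*15)
    P=proj(s,np.c_[.5545+.016*np.cos(a),.0097+.016*np.sin(a),a*0+e-.002]); print("ring bottom crop",(P[:,1].max()-195+.5)*15)
E
```

```text
pos [0.556  0.0097 0.1828] yaw -3.68 F [ 0.75  0.46 -6.05] T [ 0.18 -0.28  0.01] open 0.0258 t 15.05
delta tool mm [ 1.  -0.  -0.2]
[0.556  0.0097 0.1828] [ 0.8  1.4 -6. ] [ 0.14 -0.37 -0.04]
[0.5559 0.0097 0.1828] [ 0.8  1.4 -6.3] [ 0.17 -0.32 -0.02]
[0.5559 0.0097 0.1827] [ 1.2  0.6 -5.7] [ 0.19 -0.35  0.01]
0.1135 bottom row crop 261.32681322409394
0.1135 top rows crop 204.8143513172674 144.9744822833881
ring bottom crop 238.07140174368612
0.1155 bottom row crop 251.86949071724823
0.1155 top rows crop 195.24926192039274 135.47249498147735
ring bottom crop 228.49993418337533
0.1175 bottom row crop 242.39433393644217
0.1175 top rows crop 185.66603240275086 125.9527117963654
ring bottom crop 218.91024220495254
```

View pics/s13.png

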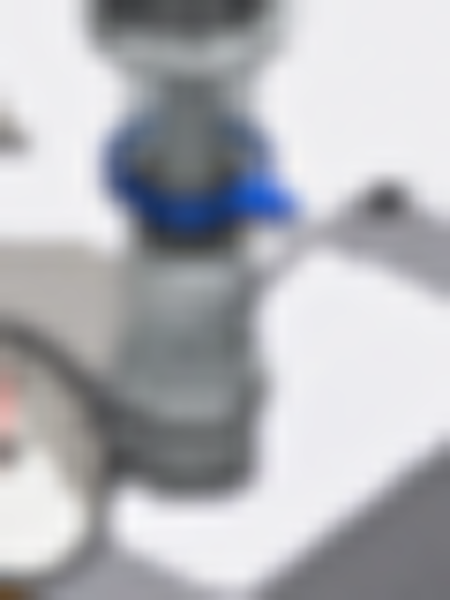

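View pics/w17.png

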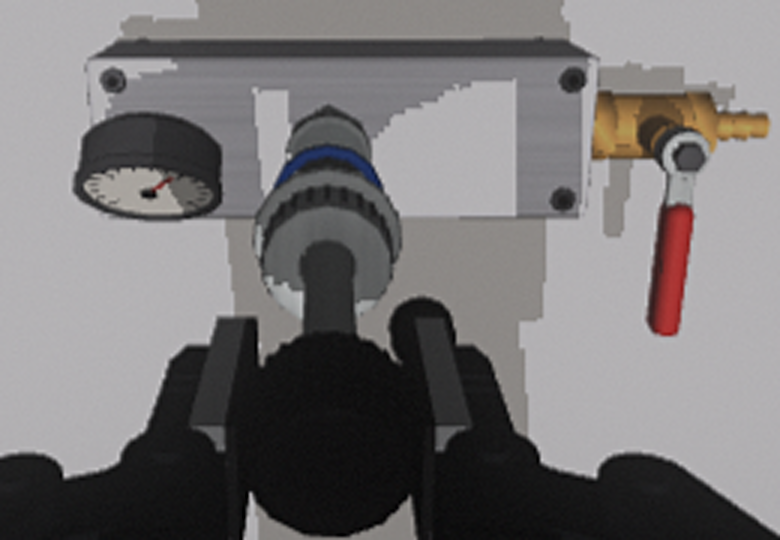

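```bash
python3 - <<'E'
from h import *
s=r.read_camera("side")
for c in(239,240,241,242): print(c,[(y,*map(int,s["frame"][y,c])) for y in range(206,217)])
to([0,0,0])
E
```

```text
239 [(206, 100, 104, 104), (207, 79, 86, 97), (208, 43, 65, 109), (209, 29, 57, 110), (210, 47, 57, 77), (211, 74, 77, 78), (212, 122, 127, 128), (213, 158, 163, 165), (214, 157, 161, 163), (215, 149, 154, 154), (216, 137, 143, 145)]
240 [(206, 108, 112, 113), (207, 86, 92, 102), (208, 46, 69, 116), (209, 31, 63, 124), (210, 45, 56, 83), (211, 73, 75, 74), (212, 125, 129, 131), (213, 165, 171, 173), (214, 159, 163, 166), (215, 146, 151, 153), (216, 135, 140, 143)]
241 [(206, 99, 103, 102), (207, 77, 84, 96), (208, 40, 64, 110), (209, 27, 58, 115), (210, 44, 55, 78), (211, 71, 74, 74), (212, 126, 130, 132), (213, 163, 169, 172), (214, 153, 157, 160), (215, 139, 144, 147), (216, 127, 133, 135)]
242 [(206, 78, 81, 81), (207, 56, 66, 87), (208, 30, 56, 105), (209, 28, 52, 97), (210, 50, 55, 68), (211, 80, 83, 83), (212, 127, 132, 134), (213, 159, 163, 167), (214, 145, 151, 154), (215, 128, 132, 136), (216, 116, 121, 124)]
pos [0.556  0.0097 0.1828] yaw -3.69 F [ 2.59  0.94 -6.04] T [ 0.19 -0.29 -0.03] open 0.026 t 15.3
delta tool mm [-554.2   45.8  182.7]
```

```bash
python3 - <<'E'
from h import *
for i in range(60): s=r.read_camera("side")
to([0,0,0]); crop(s,"s14.png",228,195,258,235,15)
for c in(240,): print(c,[(y,*map(int,s["frame"][y,c])) for y in range(206,215)])
w=r.read_camera("wrist"); cv2.imwrite("pics/w18.png",w["frame"][:,:,::-1])
E
```

```text
pos [0.5559 0.0098 0.1826] yaw -3.68 F [ 2.05 -0.49 -3.94] T [ 0.22 -0.39  0.  ] open 0.026 t 18.3
delta tool mm [-554.1   45.8  182.6]
240 [(206, 109, 114, 114), (207, 90, 97, 107), (208, 49, 72, 117), (209, 31, 64, 125), (210, 45, 57, 83), (211, 72, 75, 75), (212, 126, 129, 131), (213, 165, 169, 172), (214, 158, 162, 164)]
```

View pics/w18.png

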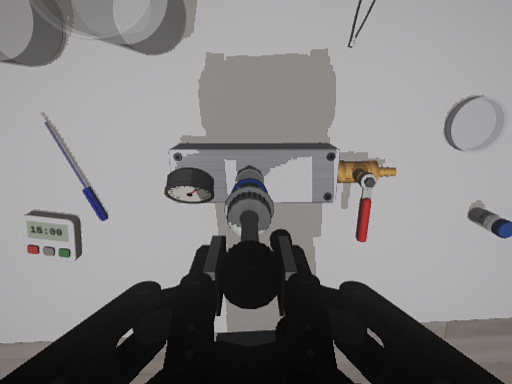

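```bash
python3 - <<'E'
from h import *
print(r.hand_in()); to([0,0,0])
E
```

```text
the job is handed in; nothing more can be done
None
the job is handed in; nothing more can be done
```

I shut the vent, drew the plunger about 22 mm until the piston was level with the blue ring, held it for over 3 s, and handed the job in at about 18 s with the knob still gripped. The hand-in gives no verdict, so whether it passed is not confirmed.

**Vent:** I pushed the red lever round to its stop. The push force rose to 6–10 N there, and later wrist pictures show the lever standing fully across the valve. The dial needle followed the draw, as it should with the vent shut.

**Draw:**
- I gripped the smaller plunger's knob at 60 N and drew it straight up in small steps. Sideways force at the wrist stayed around 2.5 N or less.
- From the side camera, I put the ring at about 115.5 mm above the worktop and the piston's top edge at about 115–116 mm. I estimate they agree to about 1 mm, against the 4 mm allowed.
- The ring height read from the wrist picture agreed.

**Hold:** after the 3 s hold the tool had moved about 0.2 mm and the side picture was unchanged. In the last wrist picture the timer, the vial and the petri dish look undisturbed.

**What disagreed:**
- **Fingertip height:** the pictures show the closed fingertips about 32 mm higher than the reported TCP. My first pass at the lever went over the top of it without touching. I allowed for the offset after that.
- **Pull force:** the wrist read about 4–6 N during the hold, against roughly 7 N or more expected from the spring rate, friction and weight given. I did not find out why.

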